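Stack the slide tray onto its base frame

ROBOT

A 6-joint arm with a two-finger parallel gripper is mounted at the origin on the work surface. World frame = base frame: x ahead of the robot, y to its left, z up, the work surface at z = 0. Lengths are in mm, angles in rad, forces in N, time in s.
With the tool pointing down it reaches from about 300 to 875 mm from the base axis. Payload 6.4 kg.
Tool frame: the origin (TCP) lies on the front face of the gripper's body, between the roots of the fingers; the fingertips stand 73 mm ahead of it and the grasp point (between the pads) lies 54 mm ahead of it; z points along the fingers, y is the line along which they close (so a half turn about z gives the same grasp; the last joint's range is limited). The gripper opens to 85 mm and grips with 20 to 120 N. Pads are 22 mm wide; open, the fingers measure 114 mm over their backs; the gripper's body (76 mm by 85 mm) begins 54 mm behind the grasp point. The pads swing forward as they close: fully open they stand 13 mm farther back than shut.
Start: joints at [1.07, 0.181, 1.607, -0, 1.354, -0.206], TCP at [167.054, 550.213, 303.888] pointing down, gripper open.
Joint ranges: [-2.99, 2.99], [-0.89, 2.07], [0.3, 2.58], [-1.14, 4.28], [0, 2.63], [-3.12, 3.12]. Speed limits (rad/s): [2.57, 2.57, 3.01, 3.14, 3.14, 3.14].

INTERFACE

Orientations are given as a rotation vector (axis times angle).
In Python, from station import manip gives the robot as it stands.
- The arm moves only by the shell command python3 -m crank 'ROWS' [OPENING] [FORCE]. ROWS is JSON, a list of rows, each a list of 2 entries, a list of its own where there are three numbers: the shift along the tool's x, y, z in mm, then the turn, a rotation vector about the tool's x, y, z in units of 5 degrees (1.0 is 5 degrees). In form: [[[tx, ty, tz], [ax, ay, az]], ...]. A call has 1 to 12 rows; each row shifts and turns the commanded pose from where the row before left it, along the tool's axes as they then stand; what a row does not reach is not made up. A row lasts 1/10 s, in which the tool goes at most 50 mm and 8.59 degrees, less where a joint would pass 70% of its speed; a pose out of reach is approached as far as the arm can. A call is refused whole if a number of a shift passes 50 or a number of a turn 1, either way. A call with a gripper value outside its range is refused whole. OPENING is the finger opening in mm, from 0 to 85.4, set as the call begins (- or left out, the last holds). The fingers move at their own pace and stop on an object; FORCE is the grip in N (left out, the last holds). Time passes only in rows, so rows that do not move let the fingers close. It gives the time, the measured TCP pose, the force, the opening and the grip force at its end, in the units of the state.
- manip.observe(): the state, without advancing time (a new reading comes with each control period).
- manip.capture(name): name is "scene" or "top" or "wrist"; returns the picture (384x512x3 uint8, red, green, blue); there is no depth.
- manip.calibration(name): a dict with "fx", "fy", "cx", "cy" (pixels), "origin" and "orientation" of the camera in the world. Camera axes: x right, y down, z forward; pixel columns grow to the right and rows downward; lengths in mm; the calibration is good to about 2 mm. A picture is of the moment at which its call begins: read the wrist's pose just before it. calibration takes no time and is no camera call; for the wrist camera it gives the pose at the moment of the call.
- manip.hand_in(): hands the job in; it is judged then, once.
The state is a dict: "t": time; "joint_pos": joint angles; "joint_vel": joint speeds; "effort": joint torques, N m; "eef_pos": TCP position; "ee_rot": TCP orientation; "wrist_force": force on the tool from outside, world axes, zero at the start; "moment": the same for the moment, N m; "opening": finger opening in mm; "finger_force": force on a finger pad.
Only numpy, scipy, OpenCV 4.12 (cv2) and the standard library are available. Lean on these libraries where they do the work, as an engineer would, in place of code of your own. Each camera call takes 0.05 s, during which the arm holds its last target. There are 200 camera calls.

TASK

Put the loose slide tray, the one standing on four corner posts, on top of the long base frame whose cups match its posts, not the short one. Pick it up by its handle, lower it in the grip until all four posts stand at the bottom of the four corner cups, and only then let go; do not drop it in.

Things in the scene. Friction and masses are not known exactly. Their poses are not given: they have to be found in the camera images.
- tray: Loose metal slide tray, 0.3 to 0.6 kg: 164 x 114 mm deck, rim 72 mm high, on four 12 mm square posts, centres 150 mm apart along x, 100 along y. Handle: black bar along x over the middle, 104 long, 14 wide, 98 to 112 mm high, on uprights at x = +/-45; free under and beside it down to the deck at 65. Origin: its centre at the level of the posts' feet, z up. Ends alike.
- long_base: Matching metal base, fixed on the bench, 200 x 150 mm: four square corner cups, centres 150 mm apart along x, 100 along y, with low rails and slides between (18 mm high). Cups: 30 mm wide inside, floor 8 mm above the bench, flared from 26 mm up to a 46 mm mouth at 38 mm. Origin: centre of its underside, z up. Ends alike: tray fits either way round, its origin then 8 mm above this.
- short_base: Shorter fixed base of the same make, for other trays: same cups, 100 mm apart both ways, 150 x 150 mm; the tray does not fit it. Origin: centre of its underside, z up. Bystanders: a bottle, a white box and a grey can beyond the frames, all under 75 mm high.
Mind the look-alikes: they are no part of the job. There is more than one size of the tray; the one meant has the size given above.

How it is judged:
By the outcome, as a careful person would: the job done as asked, in the order asked, and still so for the second after the job is handed in, with the robot touching nothing.
It also fails if it takes over 48 s, if anything falls off the work surface, if the arm or the gripper's body presses on something with over 40 N, if the wrist force passes 120 N, or if a joint passes its speed limit or range.

## Working session

There is one attempt and no reset: what is moved stays moved. The work goes in short steps, Python scripts to look and compute and a shell command to move; the robot and the scene stay as the last step left them, time stands still between calls to the robot, and variables do not carry over. Pictures are saved under pics/ and viewed, at most 10 in all, crops included, and the job is handed in when it is done.

```bash
mkdir -p pics; python3 - <<'E'
from station import manip
import cv2
s=manip.observe();print(s['t'],s['eef_pos'],s['ee_rot'])
for n in("top","scene"):
    im=manip.capture(n);cv2.imwrite(f'pics/{n}0.png',cv2.resize(im[...,::-1],(800,600),interpolation=cv2.INTER_CUBIC))
    print(n,manip.calibration(n))
print(manip.calibration("wrist"))
E
```

```text
0.0 [166.84558195 549.82744312 303.00282122] [-4.61298162e-01 -3.10694707e+00  2.52579448e-03]
top {'fx': 473.4504666039708, 'fy': 473.4504666039708, 'cx': 258.4602254249797, 'cy': 192.46284611164438, 'origin': array([ 256.10411842, -112.07445419, 1558.25802987]), 'orientation': array([-2.09646386,  2.1496166 , -0.19779614])}
scene {'fx': 383.0831225625467, 'fy': 383.0831225625467, 'cx': 247.59808003782632, 'cy': 194.43808264964073, 'origin': array([1388.7535197 ,  238.31266469,  818.21162442]), 'orientation': array([-1.35104555, -2.06281808,  0.96100676])}
{'fx': 329.9287532963437, 'fy': 329.9287532963437, 'cx': 254.83339518536775, 'cy': 193.7195787122187, 'origin': array([ 97.64400564, 570.57001411, 373.11654548]), 'orientation': array([2.33025601, 1.72599899, 0.24671433])}
```

View pics/top0.png

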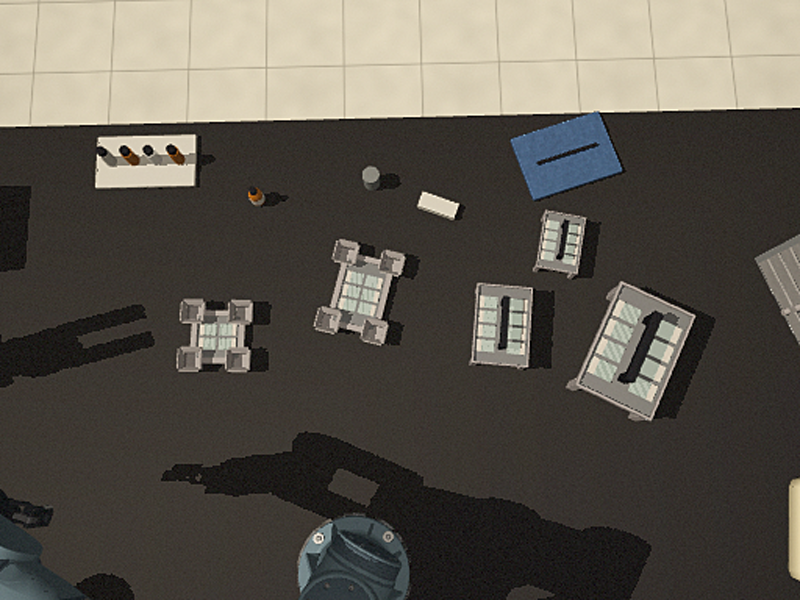

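View pics/scene0.png

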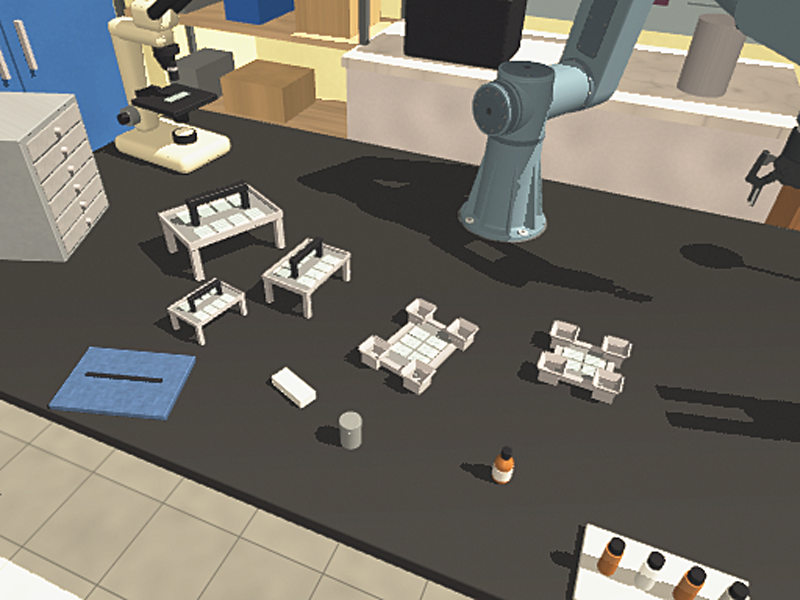

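The top view shows three trays: small at (560,243), medium at (503,325) and large at (637,350). The long base is at (360,292) and the short base at (216,336). I'll check the sizes in an enlarged crop.

```bash
cat > h.py <<'E'
import numpy as np
from scipy.spatial.transform import Rotation as R
def ray(c,uv,z):
    d=R.from_rotvec(c['orientation']).apply([(uv[0]-c['cx'])/c['fx'],(uv[1]-c['cy'])/c['fy'],1])
    o=np.array(c['origin']);return o+d*(z-o[2])/d[2]
def proj(c,p):
    q=R.from_rotvec(c['orientation']).inv().apply(np.array(p)-c['origin'])
    return np.c_[q[...,0]/q[...,2]*c['fx']+c['cx'],q[...,1]/q[...,2]*c['fy']+c['cy']]
E
python3 - <<'E'
from station import manip
import cv2
im=manip.capture("top")
# crop x 195..355, y 145..265 , x5
cv2.imwrite('pics/c1.png',cv2.resize(im[145:265,195:355,::-1],(800,600),interpolation=cv2.INTER_CUBIC))
E
```

```text
(no output)
```

View pics/c1.png

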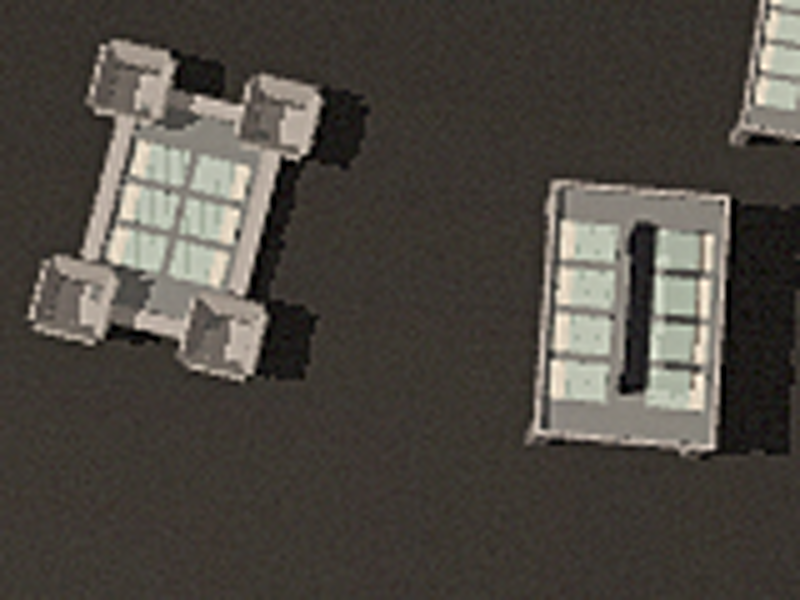

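The crop (5x, origin 195,145) shows the medium tray's rim corners at (553,184), (730,196), (717,447) and (538,432). Its handle runs from (643,224) to (633,392). The long base's cup mouths are at about (134,81), (281,117), (73,299) and (223,336).

```bash
python3 - <<'E'
from station import manip
from h import *
c=manip.calibration("top")
f=lambda p,z: ray(c,((p[0]+.5)/5-.5+195,(p[1]+.5)/5-.5+145),z)
for nm,P,z in (("tray",[(553,184),(730,196),(717,447),(538,432)],72),("cups",[(134,81),(281,117),(223,336),(73,299)],38),("handle",[(643,224),(633,392)],112)):
    W=np.array([f(p,z) for p in P])[:,:2];print(nm,W.round(0).tolist(),W.mean(0).round(1))
    e=np.diff(np.r_[W,W[:1]],axis=0);print(np.hypot(*e.T).round(1),np.degrees(np.arctan2(e[:,1],e[:,0])).round(1))
s=manip.observe();print(R.from_rotvec(s['ee_rot']).as_matrix().round(3),s['joint_pos'])
w=manip.calibration("wrist");M=R.from_rotvec(s['ee_rot']);print('cam in tool',M.inv().apply(w['origin']-s['eef_pos']),(M.inv()*R.from_rotvec(w['orientation'])).as_rotvec())
E
```

```text
tray [[569.0, -265.0], [558.0, -378.0], [398.0, -361.0], [410.0, -249.0]] [ 483.7 -313.2]
[113.5 161.6 112.7 159.9] [-95.4 173.8  83.8  -5.8]
cups [[653.0, 6.0], [626.0, -91.0], [481.0, -50.0], [508.0, 47.0]] [566.8 -22.3]
[100.5 150.6 100.8 150.9] [-105.6  164.3   74.6  -15.8]
handle [[534.0, -316.0], [429.0, -304.0]] [ 481.3 -310.2]
[105.5 105.5] [173.8  -6.2]
[[-0.957  0.291 -0.001]
 [ 0.291  0.957 -0.001]
 [ 0.    -0.001 -1.   ]] [ 1.06972233e+00  1.81369007e-01  1.60774691e+00  2.65975202e-05
  1.35381202e+00 -2.06311673e-01]
cam in tool [ 72.25308012  -0.40218814 -70.00104511] [-0.22479063 -0.22579937  1.56023832]
```

```bash
python3 -m crank '[[[-37,-28,0],[0,0,0]],[[-37,-28,0],[0,0,0]],[[-37,-28,0],[0,0,0]],[[-37,-28,0],[0,0,0]],[[-37,-28,0],[0,0,0]],[[-37,-28,0],[0,0,0]],[[-37,-28,0],[0,0,0]],[[-37,-28,0],[0,0,0]],[[-37,-28,0],[0,0,0]],[[-37,-28,0],[0,0,0]],[[-37,-28,0],[0,0,0]],[[-37,-28,0],[0,0,0]]]' 85
```

```text
t: 1.35
eef_pos: [495.0, 97.9, 303.8]
ee_rot: [-0.462, -3.107, -0.0]
wrist_force: [-0.1, 0.6, 0.5]
opening: 85.0
finger_force: 0.0
```

```bash
python3 -m crank '[[[-24,-24,0],[0,0,0]],[[-24,-24,0],[0,0,0]],[[-24,-24,0],[0,0,0]],[[-24,-24,0],[0,0,0]],[[0,0,0],[0,0,0]],[[0,0,0],[0,0,0]]]'
python3 - <<'E'
from station import manip
import cv2,json
c=manip.calibration("wrist");im=manip.capture("wrist")
json.dump({k:(v.tolist() if hasattr(v,'tolist') else v) for k,v in c.items()},open('w1.json','w'))
cv2.imwrite('pics/w1raw.png',im[...,::-1]);cv2.imwrite('pics/w1.png',cv2.resize(im[...,::-1],(800,600),interpolation=cv2.INTER_CUBIC))
E
```

```text
t: 1.95
eef_pos: [558.1, -20.5, 303.3]
ee_rot: [-0.464, -3.106, -0.001]
wrist_force: [-0.7, 0.3, -0.7]
opening: 85.1
finger_force: 0.0
```

View pics/w1.png

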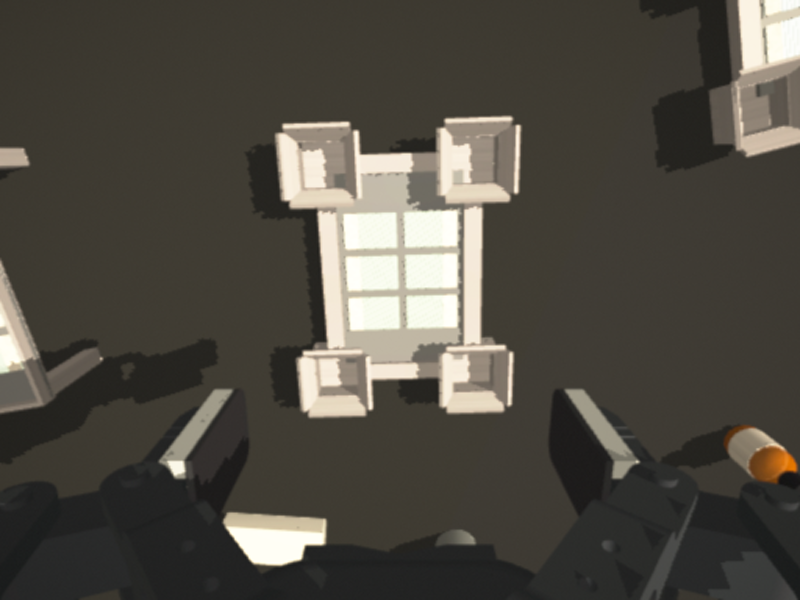

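The wrist view shows the long base between the open fingers. Its cup mouths are near (319,163), (480,160), (337,381) and (476,378).

```bash
python3 - <<'E'
import json
from h import *
c=json.load(open('w1.json'))
P=[(319,163),(480,160),(476,378),(337,381)]
W=np.array([ray(c,((p[0]+.5)*.64-.5,(p[1]+.5)*.64-.5),38) for p in P])[:,:2]
print(W.round(1).tolist(),W.mean(0))
e=np.diff(np.r_[W,W[:1]],axis=0);print(np.hypot(*e.T).round(1),np.degrees(np.arctan2(e[:,1],e[:,0])).round(1))
E
python3 -m crank '[[[0,-20,0],[0,0,0]],[[-8,-35,0],[0,0,-0.3]],[[-8,-38,0],[0,0,-0.3]],[[0,-38,0],[0,0,-0.3]],[[0,-38,0],[0,0,-0.3]],[[0,-38,0],[0,0,-0.3]],[[0,-38,0],[0,0,-0.3]],[[0,-30,0],[0,0,-0.3]],[[0,0,0],[0,0,0]],[[0,0,0],[0,0,0]]]'
```

```text
[[480.8, -49.6], [508.7, 47.5], [652.1, 7.5], [625.4, -87.4]] [566.75725074 -20.50498653]
[101.  148.9  98.6 149.5] [  74.   -15.6 -105.7  165.4]
t: 3.0
eef_pos: [512.7, -291.4, 303.7]
ee_rot: [-0.176, -3.136, -0.001]
wrist_force: [-0.1, 0.8, -0.6]
opening: 85.2
finger_force: 0.0
```

```bash
python3 -m crank '[[[14,-12,0],[0,0,0]],[[14,-11,0],[0,0,0]],[[0,0,0],[0,0,0]],[[0,0,0],[0,0,0]]]'
python3 - <<'E'
from station import manip
import cv2,json
c=manip.calibration("wrist");im=manip.capture("wrist")
json.dump({k:(v.tolist() if hasattr(v,'tolist') else v) for k,v in c.items()},open('w2.json','w'))
cv2.imwrite('pics/w2.png',cv2.resize(im[...,::-1],(800,600),interpolation=cv2.INTER_CUBIC))
E
```

```text
t: 3.4
eef_pos: [482.9, -310.5, 304.1]
ee_rot: [0.174, 3.136, 0.001]
wrist_force: [0.0, 0.1, 0.1]
opening: 85.3
finger_force: 0.0
```

View pics/w2.png

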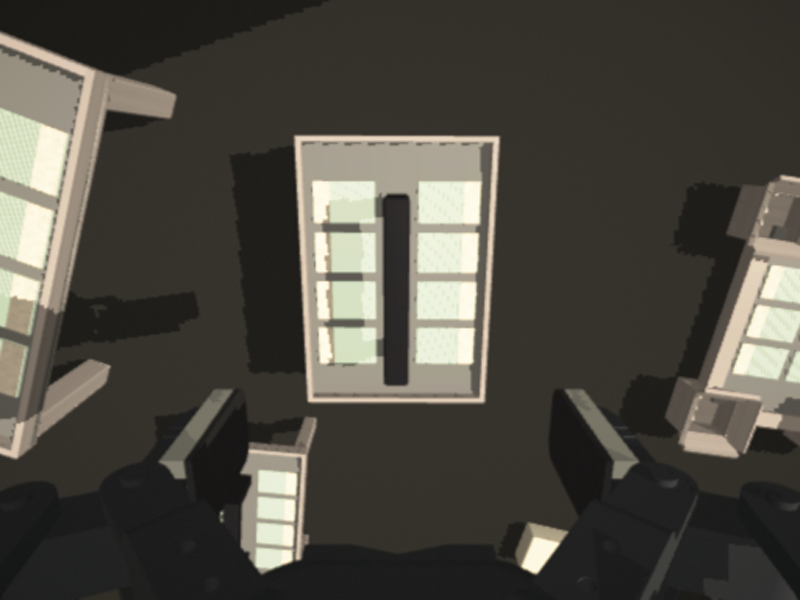

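The medium tray is well aligned with the tool. Its rim corners are at (295,137), (498,138), (485,401) and (309,401), and its handle runs from (396,195) to (397,383).

```bash
python3 - <<'E'
import json
from h import *
c=json.load(open('w2.json'))
for P,z in (([(295.5,137),(498.5,137),(485,402),(309,402)],72),([(396,196),(397,383)],112)):
    W=np.array([ray(c,((p[0]+.5)*.64-.5,(p[1]+.5)*.64-.5),z) for p in P])[:,:2]
    print(W.round(1).tolist(),W.mean(0))
    e=np.diff(np.r_[W,W[:1]],axis=0);print(np.hypot(*e.T).round(1),np.degrees(np.arctan2(e[:,1],e[:,0])).round(1))
E
```

```text
[[397.3, -359.2], [409.9, -246.6], [572.4, -264.6], [559.7, -377.9]] [ 484.80789009 -312.0899917 ]
[113.3 163.5 114.  163.5] [ 83.6  -6.3 -96.4 173.4]
[[432.4, -306.5], [533.9, -317.5]] [ 483.14076339 -312.03823324]
[102.1 102.1] [ -6.2 173.8]
```

```bash
python3 -m crank '[[[-1,-1.4,20],[0,0,0]],[[0,0,30],[0,0,0]],[[0,0,30],[0,0,0]],[[0,0,30],[0,0,0]],[[0,0,20],[0,0,0]],[[0,0,12],[0,0,0]],[[0,0,5],[0,0,0]],[[0,0,0],[0,0,0]],[[0,0,0],[0,0,0]]]' 85 
python3 -m crank '[[[0,0,0],[0,0,0]],[[0,0,0],[0,0,0]],[[0,0,0],[0,0,0]],[[0,0,0],[0,0,0]],[[0,0,0],[0,0,0]],[[0,0,0],[0,0,0]],[[0,0,0],[0,0,0]],[[0,0,0],[0,0,0]],[[0,0,0],[0,0,0]],[[0,0,0],[0,0,0]]]' 0 80
```

```text
t: 4.35
eef_pos: [483.9, -313.9, 158.1]
ee_rot: [0.175, 3.135, -0.002]
wrist_force: [0.0, -0.3, -0.3]
opening: 84.9
finger_force: 0.0
t: 5.35
eef_pos: [483.2, -313.4, 156.9]
ee_rot: [-0.175, -3.137, -0.001]
wrist_force: [-0.8, 2.3, 2.0]
opening: 12.7
finger_force: 78.4
```

```bash
python3 -m crank '[[[0,0,-4],[0,0,0]],[[0,0,-8],[0,0,0]],[[0,0,-12],[0,0,0]],[[0,0,-16],[0,0,0]],[[0,0,-20],[0,0,0]],[[0,0,-20],[0,0,0]],[[0,0,-15],[0,0,0]],[[0,0,-10],[0,0,0]],[[0,0,-5],[0,0,0]],[[0,0,0],[0,0,0]],[[0,0,0],[0,0,0]]]'
python3 - <<'E'
from station import manip
import cv2,json
s=manip.observe();print(s)
c=manip.calibration("wrist");im=manip.capture("wrist")
json.dump({k:(v.tolist() if hasattr(v,'tolist') else v) for k,v in c.items()},open('w3.json','w'))
cv2.imwrite('pics/w3.png',cv2.resize(im[...,::-1],(800,600),interpolation=cv2.INTER_CUBIC))
E
```

```text
t: 6.45
eef_pos: [482.9, -313.3, 266.1]
ee_rot: [-0.175, -3.136, -0.001]
wrist_force: [0.1, -1.4, -4.2]
opening: 12.7
finger_force: 78.1
{'t': 6.45, 'joint_pos': array([-7.81536932e-01,  2.18716449e-01,  1.64154024e+00, -1.94141127e-05,
        1.28270055e+00, -2.24076894e+00]), 'joint_vel': array([ 0.00175152,  0.00911597,  0.00627918,  0.00180778, -0.00089688,
       -0.00047987]), 'effort': array([ 4.58570605e-03, -4.81789076e+01, -3.64389610e+01,  3.93866547e-03,
       -1.66459935e-02, -1.00183976e-05]), 'eef_pos': array([ 482.91524725, -313.25193027,  266.06150209]), 'ee_rot': array([-1.75087677e-01, -3.13567487e+00, -1.40030871e-03]), 'wrist_force': array([ 0.05362781, -1.36053733, -4.23882246]), 'moment': array([-0.00113149,  0.0333389 ,  0.00540346]), 'finger_force': 78.05961728096008, 'opening': 12.728496732794785}
```

View pics/w3.png

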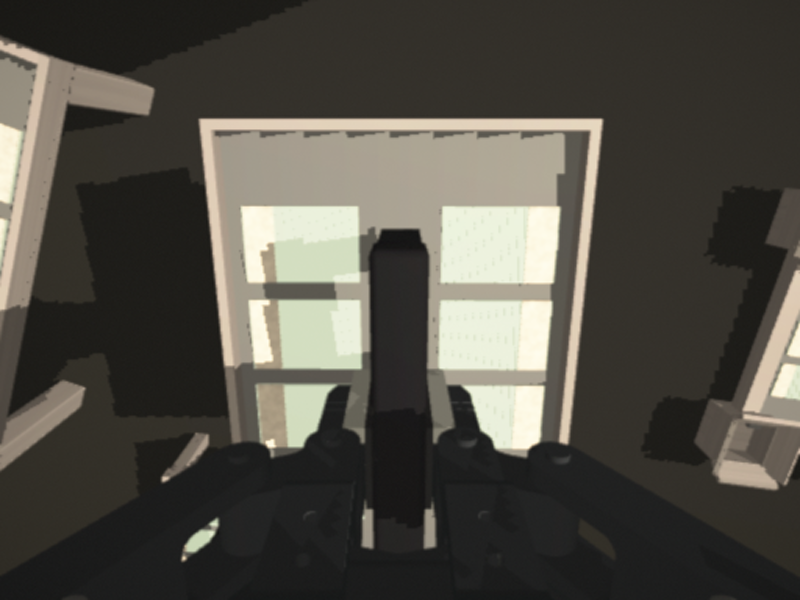

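The tray hangs level in the grip, with its near rim corners at (201,120) and (602,120).

```bash
python3 - <<'E'
import json
from h import *
c=json.load(open('w3.json'));e=np.array([482.9,-313.3,266.06]);M=R.from_rotvec([-.175,-3.1357,-.0014])
W=np.array([ray(c,((p[0]+.5)*.64-.5,(p[1]+.5)*.64-.5),266-157+72) for p in [(201,119),(602.5,119)]])
T=M.inv().apply(W-e);print(T.round(1),np.linalg.norm(T[0]-T[1]),np.degrees(np.arctan2(*(T[1]-T[0])[:2])))
# tray centre in world
ox=T[:,0].mean()-82; oy=T[:,1].mean(); print('tray offset in tool',ox,oy)
B=np.array([566.8,-21.5]);yaw=np.radians(-15.6)
tx=-np.array([np.cos(yaw),np.sin(yaw)]);ty=np.array([np.sin(-yaw),np.cos(yaw)])
for o in((ox,oy),(ox,0)):
    G=B-o[0]*tx-o[1]*ty;print('goal tcp',G, 'delta tool now',M.inv().apply(np.r_[G-e[:2],0]))
E
```

```text
[[ 81.1 -56.4  85.1]
 [ 81.   57.6  85.2]] 113.98486980677667 -0.07456157253055587
tray offset in tool -0.9701008576480916 0.6214649709177493
goal tcp [565.69851092 -21.83769245] delta tool now [-4.98530666e+01  2.98865360e+02  1.96281169e-01]
goal tcp [565.86563517 -21.23912065] delta tool now [-4.99525494e+01  2.99478811e+02  1.96687075e-01]
```

```bash
python3 -m crank '[[[-2,12,0],[0,0,0]],[[-4,24,0],[0,0,0]],[[-6,33,0],[0,0,0]],[[-6,35,0],[0,0,0]],[[-6,35,0],[0,0,0]],[[-6,35,0],[0,0,0]],[[-6,35,0],[0,0,0]],[[-5,35,0],[0,0,0]],[[-4,28,0],[0,0,0]],[[-3,17,0],[0,0,0]],[[-2,10,0],[0,0,0]],[[0,0,0],[0,0,0]]]'
python3 -m crank '[[[0,0,0],[0,0,0.24]],[[0,0,0],[0,0,0.4]],[[0,0,0],[0,0,0.4]],[[0,0,0],[0,0,0.4]],[[0,0,0],[0,0,0.4]],[[0,0,0],[0,0,0]],[[0,0,0],[0,0,0]],[[0,0,0],[0,0,0]]]'
python3 - <<'E'
from station import manip
from h import *
E=[];
import cv2
im=manip.capture("scene");s=manip.observe()
e=s['eef_pos'];M=R.from_rotvec(s['ee_rot']);v=M.as_matrix()[:,0]
print(e,np.degrees(np.arctan2(v[1],v[0]))-180,M.as_matrix()[:,2],s['wrist_force'],s['opening'])
print('delta tool',M.inv().apply(np.r_[565.8-e[0],-21.5-e[1],0]))
E
```

```text
t: 7.7
eef_pos: [566.1, -20.4, 266.4]
ee_rot: [-0.172, -3.136, -0.001]
wrist_force: [0.5, 0.0, -4.2]
opening: 12.4
finger_force: 78.2
t: 8.5
eef_pos: [566.1, -22.5, 266.9]
ee_rot: [-0.427, -3.112, 0.0]
wrist_force: [-0.5, 0.3, -3.2]
opening: 12.4
finger_force: 78.2
[566.11940777 -22.33198583 266.8335161 ] -15.603747575345807 [-1.26052563e-04 -3.25191433e-05 -9.99999992e-01] [-4.43455579e-01  8.03982664e-04 -3.75847944e+00] 12.59534872591245
delta tool [5.31425880e-01 7.15407768e-01 1.32067020e-05]
```

```bash
python3 -m crank '[[[0.5,0.5,8],[0,0,0]],[[0,0,16],[0,0,0]],[[0,0,16],[0,0,0]],[[0,0,14],[0,0,0]],[[0,0,8],[0,0,0]],[[0,0,2],[0,0,0]],[[0,0,0],[0,0,0]],[[0,0,0],[0,0,0]]]'
python3 - <<'E'
from station import manip
import cv2
im=manip.capture("scene")
cv2.imwrite('pics/s1.png',cv2.resize(im[160:280,210:370,::-1],(800,600),interpolation=cv2.INTER_CUBIC))
E
```

```text
t: 9.35
eef_pos: [566.4, -21.4, 203.6]
ee_rot: [0.426, 3.111, -0.0]
wrist_force: [0.5, 0.4, -3.3]
opening: 12.5
finger_force: 78.2
```

View pics/s1.png

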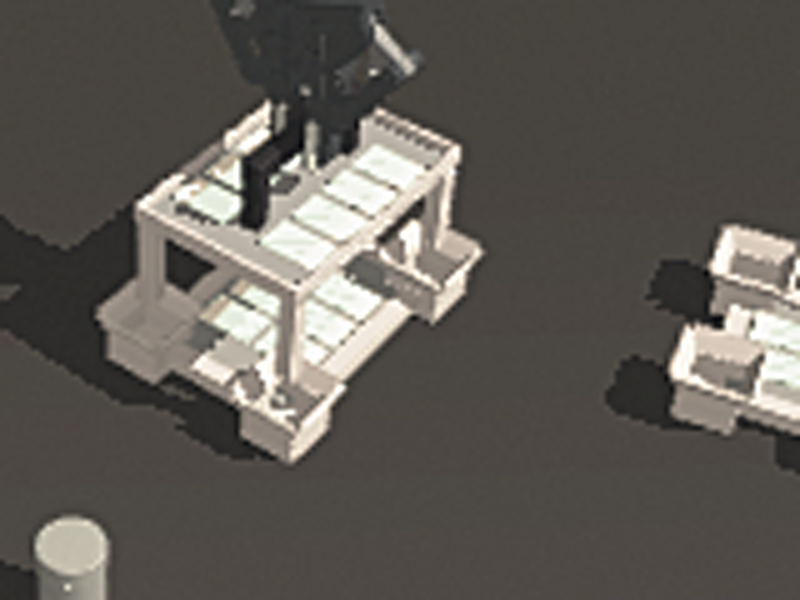

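The posts stand centred over their cup mouths: near post at (288,380), left post at (150,300), right post at (437,240). I'll lower it.

```bash
python3 -m crank '[[[0,0,6],[0,0,0]],[[0,0,8],[0,0,0]],[[0,0,8],[0,0,0]],[[0,0,6],[0,0,0]],[[0,0,3],[0,0,0]],[[0,0,1],[0,0,0]],[[0,0,1],[0,0,0]],[[0,0,0],[0,0,0]],[[0,0,0],[0,0,0]]]'
```

```text
t: 10.3
eef_pos: [566.0, -21.4, 170.2]
ee_rot: [0.426, 3.112, -0.0]
wrist_force: [-0.3, -0.6, -4.9]
opening: 12.7
finger_force: 78.3
```

```bash
python3 -m crank '[[[0,0,1],[0,0,0]],[[0,0,1],[0,0,0]],[[0,0,1],[0,0,0]],[[0,0,0],[0,0,0]],[[0,0,0],[0,0,0]]]'
```

```text
t: 10.8
eef_pos: [565.9, -21.3, 166.9]
ee_rot: [0.426, 3.113, 0.0]
wrist_force: [0.8, 0.8, -3.5]
opening: 12.8
finger_force: 78.2
```

```bash
python3 -m crank '[[[0,0,0.7],[0,0,0]],[[0,0,0.7],[0,0,0]],[[0,0,0],[0,0,0]],[[0,0,0],[0,0,0]]]'
```

```text
t: 11.2
eef_pos: [565.9, -21.3, 165.5]
ee_rot: [-0.426, -3.113, -0.0]
wrist_force: [0.4, -0.1, -3.3]
opening: 12.6
finger_force: 78.2
```

```bash
python3 -m crank '[[[0,0,0.5],[0,0,0]],[[0,0,0],[0,0,0]],[[0,0,0],[0,0,0]],[[0,0,0],[0,0,0]]]'
```

```text
t: 11.6
eef_pos: [565.9, -21.3, 165.1]
ee_rot: [0.426, 3.112, 0.0]
wrist_force: [-0.3, 0.3, -3.3]
opening: 12.5
finger_force: 78.3
```

```bash
python3 -m crank '[[[0,0,0.5],[0,0,0]],[[0,0,0],[0,0,0]],[[0,0,0],[0,0,0]]]'
```

```text
t: 11.9
eef_pos: [566.0, -21.1, 164.9]
ee_rot: [0.426, 3.112, 0.0]
wrist_force: [-0.7, 3.3, 2.0]
opening: 12.7
finger_force: 79.0
```

```bash
python3 -m crank '[[[0,0,0.5],[0,0,0]],[[0,0,0],[0,0,0]],[[0,0,0],[0,0,0]]]'
```

```text
t: 12.2
eef_pos: [566.1, -20.9, 164.8]
ee_rot: [0.426, 3.112, 0.001]
wrist_force: [-0.9, 4.0, 5.3]
opening: 12.5
finger_force: 79.6
```

Contact came at the expected height, 7.9 mm above the pick height and pressing lightly, so all four posts are on the cup floors. I'll release.

```bash
python3 -m crank '[[[0,0,0],[0,0,0]],[[0,0,0],[0,0,0]],[[0,0,0],[0,0,0]],[[0,0,0],[0,0,0]],[[0,0,0],[0,0,0]],[[0,0,0],[0,0,0]],[[0,0,0],[0,0,0]],[[0,0,0],[0,0,0]]]' 60
python3 -m crank '[[[0,0,-5],[0,0,0]],[[0,0,-15],[0,0,0]],[[0,0,-25],[0,0,0]],[[0,0,-30],[0,0,0]],[[0,0,-30],[0,0,0]],[[0,0,-20],[0,0,0]],[[0,0,-10],[0,0,0]],[[0,0,0],[0,0,0]],[[0,0,0],[0,0,0]]]'
python3 - <<'E'
from station import manip
import cv2
im=manip.capture("scene")
cv2.imwrite('pics/s2.png',cv2.resize(im[160:280,210:370,::-1],(800,600),interpolation=cv2.INTER_CUBIC))
E
```

```text
t: 13.0
eef_pos: [565.8, -21.3, 164.0]
ee_rot: [0.426, 3.113, -0.0]
wrist_force: [0.1, 0.9, -0.2]
opening: 60.1
finger_force: 0.0
t: 13.9
eef_pos: [565.5, -21.2, 298.4]
ee_rot: [-0.426, -3.112, -0.0]
wrist_force: [0.3, 0.8, -1.2]
opening: 60.3
finger_force: 0.0
```

View pics/s2.png

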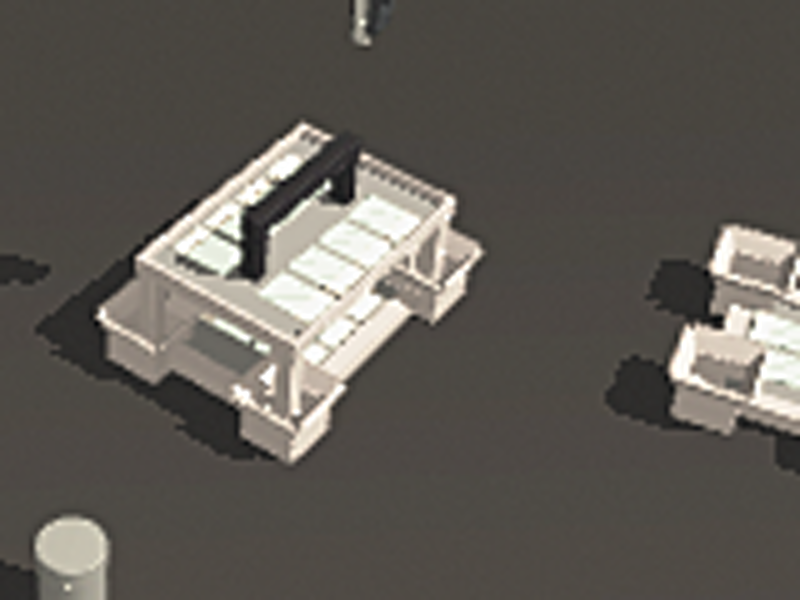

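The tray sits level in the long base with its posts down in the cups (near post at (288,385), right post at (437,250)), and the gripper is well clear.

```bash
python3 -c "
from station import manip
print(manip.hand_in())"
```

```text
the job is handed in; nothing more can be done
None
```

The medium tray, the one matching the given size, is seated level in the long base and was let go only once its posts were on the cup floors; the job was handed in at about 14 s with the gripper clear.

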